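# Sort fridge loggers into passed and failed nests by tag

### The job

Sort the two fridge temperature loggers by the shape of the tag on their front: the one with the round tag passed its check and belongs in the nest marked with a round plate, the one with the square tag failed and belongs in the nest marked with a square plate. Lift the hanging logger up and off its hook; the nests' tall cheeks leave no room for fingers at a logger's sides, so stand it on the bench and take it again across its front and back. Leave each logger standing upright and fully down on its nest's floor; do not drop or topple the loggers, and leave the bottle, flask and tube rack where they are.

Things in the scene. Friction and masses are not known exactly. Their poses are not given: they have to be found in the camera images.
- logger_round: White logger block, 36 (x) x 56 (y) x 84 mm (z), 0.25 kg, with a dark round tag, 48 mm across on its front (+x), repeated small on top of its loop. Fixed carrying loop on top, 28 (x) x 48 mm (y), up to 114 mm; its opening, through along x, is 36 wide and 84 to 108 mm up. Origin: centre of underside, z up. Starts hung on the hook or standing on the plinth, front along the stand's +x.
- logger_square: White logger block, 36 (x) x 56 (y) x 84 mm (z), 0.25 kg, with a dark square tag, 46 mm wide on its front (+x), repeated small on top of its loop. Fixed carrying loop on top, 28 (x) x 48 mm (y), up to 114 mm; its opening, through along x, is 36 wide and 84 to 108 mm up. Origin: centre of underside, z up. Starts hung on the hook or standing on the plinth, front along the stand's +x.
- nest_round: Fixed grey nest: floor 6 mm thick; two cheeks 70 long (x), 8 thick, 62 mm apart (inner faces y = +-31), tops 116 mm above the bench; ends (+-x) open but for lips at x = +-21.5 mm, 8 mm above the floor. A logger enters from above, its 56 mm width between the cheeks, either way round. A tongue out to x = 85 mm carries a dark round plate, 48 mm across, at x = 60. Origin: centre, bench height.
- nest_square: Fixed grey nest: floor 6 mm thick; two cheeks 70 long (x), 8 thick, 62 mm apart (inner faces y = +-31), tops 116 mm above the bench; ends (+-x) open but for lips at x = +-21.5 mm, 8 mm above the floor. A logger enters from above, its 56 mm width between the cheeks, either way round. A tongue out to x = 85 mm carries a dark square plate, 46 mm wide, at x = 60. Origin: centre, bench height.
- stand: Fixed logger stand: aluminium base 100 (x) x 270 (y) x 8 mm. At y = -80 mm a white board 100 mm wide, x = -35 to -25 mm, 148 mm high, with a steel hook pointing to +x. At y = +80 mm a grey plinth 60 x 80 mm, 30 mm high. Origin: centre of the base, bench height.
- hook (a point): Where the loop rests: top of the hook's flat bar (12 wide, 8 thick), 138 mm up, at the stand's x = 0, y = -80. The bar runs along the stand's x from the board to x = 27 mm, its last 6 mm turned up 6 mm. A logger comes off when raised 8 to 14 mm and moved 45 mm or more along +x. Hung, its back is 7 mm from the board, its underside 30 mm above the bench.
- plinth (a point): Centre of the plinth's top, 30 mm above the bench, at the stand's x = 0, y = +80 mm, where the other logger stands.
- bottle: Amber glass bottle, 60 mm across, about 130 mm tall; bystander. Origin: centre of the underside.
- flask: Conical glass flask, 80 mm across, 118 mm tall; bystander. Origin: centre of the underside.
- rack: White tube rack with holes, 90 x 165 x 30 mm; bystander. Origin: centre of the underside.
Not all that is in view belongs to the job. Leave any purple look-alike of the nest_square alone. What is shaped like the logger_round but orange is not meant.

How it is judged (in metres and radians):
At the end, for the whole second after the job is handed in: Each logger stands in the nest marked with its own tag's shape (round in round, square in square): centred within 8 mm, underside within 5 mm of the nest floor, upright within 0.08 rad, its width across the cheeks within 0.15 rad (either way round), at rest (x of logger_round in the frame of nest_round between -0.008 and 0.008 m and y of logger_round in the frame of nest_round between -0.008 and 0.008 m and z of logger_round in the frame of nest_round between 0.001 and 0.011 m and angle between each of logger_round, logger_square's own z axis and vertical below 0.08 rad and angle between the y axis of logger_round and the y axis of nest_round, either way round below 0.15 rad and linear speed of each of logger_round, logger_square below 0.02 m/s and x of logger_square in the frame of nest_square between -0.008 and 0.008 m and y of logger_square in the frame of nest_square between -0.008 and 0.008 m and z of logger_square in the frame of nest_square between 0.001 and 0.011 m and angle between the y axis of logger_square and the y axis of nest_square, either way round below 0.15 rad); the robot touches nothing.
It fails at once if the bottle, flask or tube rack is pushed more than 20 mm or tipped (distance of any of bottle, flask, rack from where it was at the start of the episode above 0.02 m or angle between any of bottle, flask, rack's own z axis and vertical above 0.4 rad).
It fails at once if a logger is tipped more than 45 degrees (angle between any of logger_round, logger_square's own z axis and vertical above 0.785 rad).
It fails at once if a logger is dropped (moves faster than 0.5 m/s while no finger touches it) ((linear speed of logger_round above 0.5 m/s and contact force between the fingers and logger_round below 0.05 N) or (linear speed of logger_square above 0.5 m/s and contact force between the fingers and logger_square below 0.05 N)).
It also fails if it takes over 70 s, if anything falls off the work surface, if the arm or the gripper's body presses on something with over 40 N, if the wrist force passes 120 N, or if a joint passes its speed limit or range.

### The arm

A 6-joint arm with a two-finger parallel gripper is mounted at the origin on the work surface. World frame = base frame: x ahead of the robot, y to its left, z up, the work surface at z = 0. Lengths are in mm, angles in rad, forces in N, time in s.
With the tool pointing down it reaches from about 275 to 850 mm from the base axis. Payload 5.2 kg.
Tool frame: the origin (TCP) lies at the very end of the fingers, on their centre line; the grasp point (between the pads) lies 19 mm behind it; z points along the fingers, y is the line along which they close (so a half turn about z gives the same grasp; the last joint's range is limited). The gripper opens to 85 mm and grips with 20 to 120 N. Pads are 22 mm wide; open, the fingers measure 114 mm over their backs; the gripper's body (76 mm by 85 mm) begins 54 mm behind the grasp point. The pads swing forward as they close: fully open they stand 13 mm farther back than shut.
Start: joints at [0.927, 0.259, 1.535, -0, 1.348, -0.203], TCP at [234.644, 497.44, 231.31] pointing down, gripper open.
Joint ranges: [-3.14, 3.14], [-0.91, 2.08], [0.19, 2.58], [-1.22, 4.36], [0.22, 2.71], [-3.12, 3.12]. Speed limits (rad/s): [2.57, 2.57, 3.14, 3.14, 3.14, 3.14].

### API

Orientations are given as a rotation vector (axis times angle).
In Python, from plant import readout, viewer, r gives the robot as it stands.
- The arm moves only by the tool servo_tool, never from a script. Its argument "increments" is one flat list of numbers, 7 for each row, row after row: the turn, a rotation vector about the tool's x, y, z scaled (see below), then the shift along the tool's x, y, z scaled (see below), then the closure, from -1 (fully open) to 1 (shut). A call has 1 to 20 rows; each row shifts and turns the commanded pose from where the row before left it, along the tool's axes as they then stand; what a row does not reach is not made up. The controller multiplies each number of a shift by 3 cm and each number of a turn by 0.08 rad. A row lasts 1/12 s, in which the tool goes at most 41.7 mm and 7.16 degrees, less where a joint would pass 70% of its speed; a pose out of reach is approached as far as the arm can. A call with a number of a shift or a turn outside -1 to 1 is refused whole. A call with a gripper value outside its range is refused whole. The fingers move at their own pace and stop on an object; the grip force is fixed at half the most. Time passes only in rows, so rows that do not move let the fingers close. It gives the time, the measured TCP pose, the force, the opening and the grip force at its end, in the units of the state.
- readout.sense(): the state, without advancing time (a new reading comes with each control period).
- viewer.get_image(name): name is "side" or "top" or "wrist"; returns a dict with "frame" (420x560x3 uint8, blue, green, red), "fov_y" (degrees; the focal length in pixels is half the picture's height over the tangent of half this angle, whatever the lens; pixels are square), "cx", "cy" (the principal point, pixels), "extrinsics" (4x4, takes a point from camera to world coordinates); the wrist camera has in their place "hand_eye" (4x4, takes a point from camera to tool coordinates, whose origin is the TCP and whose axes are the flange's). Camera axes: x right, y down, z forward; pixel columns grow to the right and rows downward; lengths in mm; the calibration is good to about 2 mm. A picture is of the moment at which its call begins: read the wrist's pose just before it. There is no depth.
- r.job_done(): hands the job in; it is judged then, once.
The state is a dict: "time": time; "joints": joint angles; "qd": joint speeds; "joint_efforts": joint torques, N m; "tool_pos": TCP position; "orientation": TCP orientation; "force": force on the tool from outside, world axes, zero at the start; "wrist_torque": the same for the moment, N m; "finger_gap": finger opening in mm; "gripper_force": force on a finger pad.
Only numpy, scipy, OpenCV 4.12 (cv2) and the standard library are available. Lean on these libraries where they do the work, as an engineer would, in place of code of your own. Each camera call takes 0.05 s, during which the arm holds its last target. There are 200 camera calls.

## Working session

There is one attempt and no reset: what is moved stays moved. The work goes in short steps, Python scripts to look and compute and a tool call to move; the robot and the scene stay as the last step left them, time stands still between calls to the robot, and variables do not carry over. Pictures are saved under pics/ and viewed, at most 10 in all, crops included, and the job is handed in when it is done.

Besides the shell and the picture viewer there is one more tool, called after "Emit:" by a JSON object that holds its "op" and its "data", one argument or row to a line. servo_tool: Moves the arm, as the interface text tells. Its arguments: {"type":"object","properties":{"increments":{"type":"array"}},"required":["increments"]}

```bash
ls; mkdir -p pics; python3 - <<'E'
from plant import readout, viewer, r
import cv2,numpy as np
print(readout.sense())
for n in("top","side"):
    d=viewer.get_image(n); cv2.imwrite(f"pics/{n}0.png",d["frame"]); print(n,d["fov_y"],d["cx"],d["cy"],np.round(d["extrinsics"],3).tolist())
E
```

```text
pics
{'time': 0.0, 'joints': array([ 9.27199238e-01,  2.59334453e-01,  1.53609136e+00,  1.43352342e-05,
        1.34801447e+00, -2.02800572e-01]), 'qd': array([ 1.98424803e-04, -7.39080684e-04,  2.00604915e-03, -1.38885662e-03,
       -2.54643759e-05,  1.31332290e-03]), 'joint_efforts': array([ 2.99695799e-03, -4.46020675e+01, -2.90579957e+01,  2.94465201e-05,
        1.13245397e-02, -2.68392135e-06]), 'tool_pos': array([234.30958127, 497.00160358, 230.47598326]), 'orientation': array([-6.86645497e-01, -3.06484393e+00,  2.63655559e-03]), 'force': array([-0.20461941, -0.0987359 ,  0.12052047]), 'wrist_torque': array([-0.00281483, -0.03169421, -0.07001519]), 'gripper_force': 0.0, 'finger_gap': 85.00396733668295}
top 46.13638366089891 282.136332477625 214.4853310477653 [[0.025, -0.994, 0.103, 388.03], [-0.999, -0.023, 0.024, 43.346], [-0.021, -0.103, -0.994, 1524.074], [0.0, 0.0, 0.0, 1.0]]
side 42.22123038782191 274.22539363343424 219.61890615839394 [[0.994, -0.077, 0.074, 420.209], [-0.106, -0.612, 0.783, -1089.075], [-0.015, -0.787, -0.617, 986.77], [0.0, 0.0, 0.0, 1.0]]
```

View pics/top0.png

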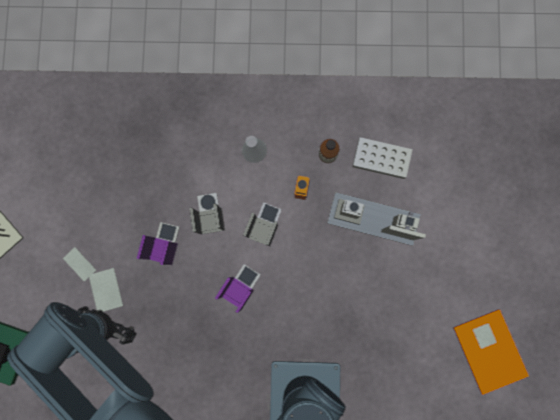

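View pics/side0.png

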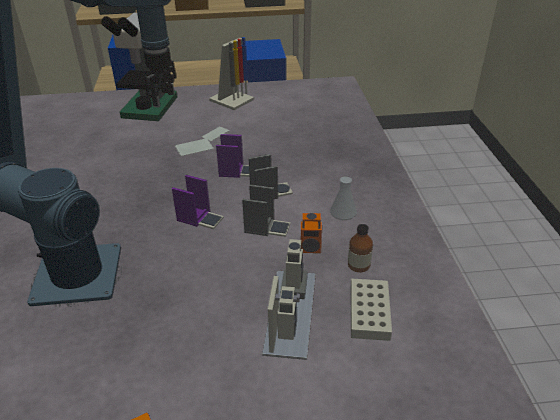

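```bash
cat > h.py <<'E'
import numpy as np, cv2
from scipy.spatial.transform import Rotation as R
from plant import readout, viewer
def cam(n):
    s=readout.sense(); d=viewer.get_image(n)
    if n=="wrist":
        T=np.eye(4); T[:3,:3]=R.from_rotvec(s["orientation"]).as_matrix(); T[:3,3]=s["tool_pos"]
        E=T@np.array(d["hand_eye"])
    else: E=np.array(d["extrinsics"])
    f=210/np.tan(np.radians(d["fov_y"]/2))
    return d["frame"],(E,f,d["cx"],d["cy"])
def ray(c,u,v,z):
    E,f,cx,cy=c; k=E[:3,:3]@np.array([(u-cx)/f,(v-cy)/f,1.]); o=E[:3,3]
    return o+k*(z-o[2])/k[2]
def proj(c,P):
    E,f,cx,cy=c; q=(np.atleast_2d(P)-E[:3,3])@E[:3,:3]
    return np.c_[cx+f*q[:,0]/q[:,2],cy+f*q[:,1]/q[:,2]]
E
python3 - <<'E'
from h import *
f,c=cam("top"); np.save("pics/topc.npy",np.r_[c[0].ravel(),c[1:]])
cr=f[140:260,185:435]; cv2.imwrite("pics/crop1.png",cv2.resize(cr,None,fx=3.2,fy=3.2,interpolation=cv2.INTER_CUBIC))
for n,u,v,z in[("nr plate",208,202,6),("ns plate",270,213,6),("plinth log",353,207,144),("hang",409,221,144),("orange",302,186,114),("bottle",329,148,130),("flask",252,140,118),("rack",383,157,30),("purp",240,287,60),("stand",377,218,8)]: print(n,ray(c,u,v,z).round())
d=viewer.get_image("wrist"); print(d["fov_y"],d["cx"],d["cy"],np.round(d["hand_eye"],3).tolist())
E
```

```text
nr plate [579. 312.   6.]
ns plate [548. 118.   6.]
plinth log [ 556. -122.  144.]
hang [ 520. -279.  144.]
orange [618.  22. 114.]
bottle [727. -53. 130.]
flask [750. 171. 118.]
rack [ 727. -226.   30.]
purp [322. 197.  60.]
stand [ 540. -212.    8.]
60.74820796820084 277.5352403144989 205.65489822216492 [[-0.001, -0.958, -0.287, 73.573], [1.0, -0.001, 0.0, 0.259], [-0.001, -0.287, 0.958, -143.097], [0.0, 0.0, 0.0, 1.0]]
```

View pics/crop1.png

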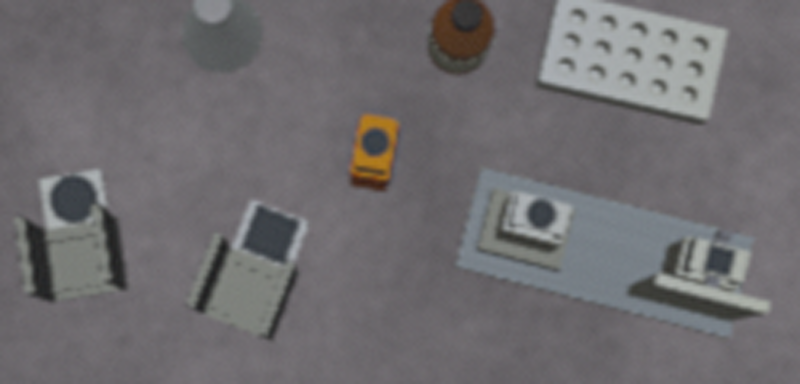

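Grey nests: the round plate at (208,202) is nest_round and the square plate at (270,213) is nest_square. The purple ones at (158,243) and (240,287) are decoys. The white logger with the round tag stands on the plinth at (353,207), and the white one with the square tag hangs on the hook at (409,221). The orange one at (302,186) is a decoy. Next I'll move to a wrist view over the nests.

Emit:
{"op": "servo_tool", "data": {
  "increments": [0,0,0.943,0,0,-0.267,-1,0,0,0.943,0,0,-0.267,-1,0,0,0.943,0,0,-0.267,-1,0,0,0.943,0,0,-0.267,-1,0,0,0.943,0,0,-0.267,-1,0,0,0.943,0,0,-0.267,-1,0,0,0.943,0,0,-0.267,-1,0,0,0.943,0,0,-0.267,-1,0,0,0.943,0,0,-0.267,-1,0,0,0.943,0,0,-0.267,-1,0,0,0.943,0,0,-0.267,-1,0,0,0.943,0,0,-0.267,-1,0,0,0.943,0,0,-0.267,-1,0,0,0.943,0,0,-0.267,-1,0,0,0.943,0,0,-0.267,-1]
}}

```text
time: 1.45
tool_pos: [234.5, 497.3, 351.6]
orientation: [2.227, 2.215, -0.001]
force: [0.2, -0.4, 0.7]
finger_gap: 85.4
gripper_force: 0.0
```

Emit:
{"op": "servo_tool", "data": {
  "increments": [0,0,0,-0.69,0.79,0,-1,0,0,0,-0.69,0.79,0,-1,0,0,0,-0.69,0.79,0,-1,0,0,0,-0.69,0.79,0,-1,0,0,0,-0.69,0.79,0,-1,0,0,0,-0.69,0.79,0,-1,0,0,0,-0.69,0.79,0,-1,0,0,0,-0.69,0.79,0,-1,0,0,0,-0.69,0.79,0,-1,0,0,0,-0.69,0.79,0,-1,0,0,0,-0.69,0.79,0,-1,0,0,0,-0.69,0.79,0,-1,0,0,0,0,0,0,-1,0,0,0,0,0,0,-1,0,0,0,0,0,0,-1]
}}

```text
time: 2.7
tool_pos: [518.3, 248.7, 351.1]
orientation: [-2.223, -2.218, 0.001]
force: [-0.2, -0.2, 0.5]
finger_gap: 85.5
gripper_force: 0.0
```

```bash
cat >> h.py <<'E'
def st():
    s=readout.sense(); M=R.from_rotvec(s["orientation"]).as_matrix()
    print("t",round(s["time"],2),"pos",s["tool_pos"].round(1),"yang",np.degrees(np.arctan2(M[1,1],M[0,1])).round(2),"tilt",np.degrees(M[:2,2]).round(2),"F",s["force"].round(1),"gap",round(s["finger_gap"],1),"g",round(s["gripper_force"],1),"j",s["joints"].round(2))
def snap(name):
    f,c=cam("wrist"); cv2.imwrite(f"pics/{name}.png",f); np.savez(f"pics/{name}.npz",E=c[0],k=np.array(c[1:])); return f,c
def load(name):
    z=np.load(f"pics/{name}.npz"); return cv2.imread(f"pics/{name}.png"),(z["E"],*z["k"])
E
python3 - <<'E'
from h import *
st(); f,c=snap("w1")
g=cv2.resize(f,(800,600),interpolation=cv2.INTER_CUBIC); cv2.imwrite("pics/w1b.png",g)
E
```

```text
t 2.7 pos [518.3 248.7 351.1] yang -0.12 tilt [-0.07  0.01] F [-0.2 -0.2  0.5] gap 85.5 g 0.0 j [0.25 0.26 1.25 0.   1.63 0.26]
```

View pics/w1b.png

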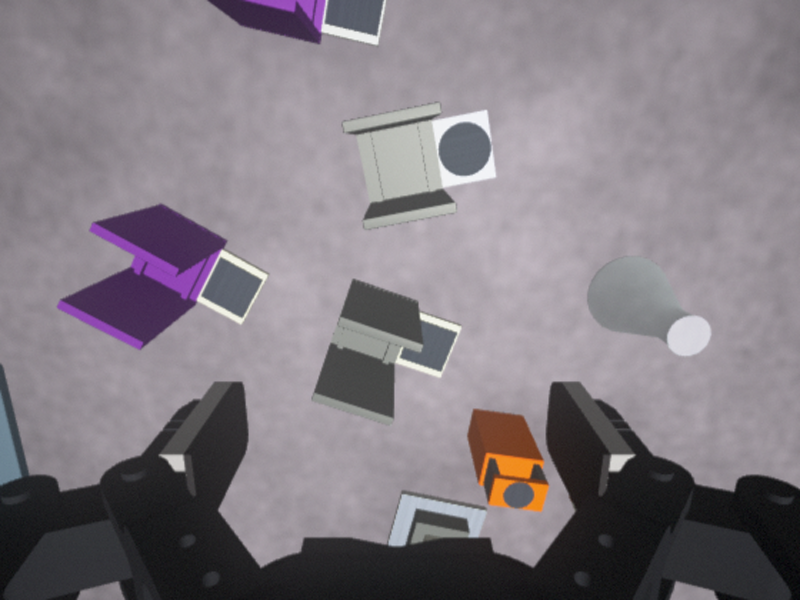

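```bash
cat >> h.py <<'E'
from scipy.optimize import least_squares
def fit(c,M,px,p0,sub=None):
    """pose x,y,yaw of an upright object from model points M and pixels px"""
    M=np.array(M,float); px=np.array(px,float)
    if sub is not None:
        q=px.astype(np.float32).reshape(-1,1,2).copy(); cv2.cornerSubPix(sub,q,(3,3),(-1,-1),(3,30,.01)); px=q.reshape(-1,2)
    W=lambda p:np.c_[p[0]+M[:,0]*np.cos(p[2])-M[:,1]*np.sin(p[2]),p[1]+M[:,0]*np.sin(p[2])+M[:,1]*np.cos(p[2]),M[:,2]]
    s=least_squares(lambda p:(proj(c,W(p))-px).ravel(),p0,x_scale=[10,10,.1],loss="soft_l1")
    return s.x,(proj(c,W(s.x))-px)
E
python3 - <<'E'
from h import *
f,c=load("w1"); g=cv2.cvtColor(f,6)
# round nest
M=[[-35,39,116],[35,39,116],[-35,-39,116],[35,-39,116]]
px=np.array([[342,122],[438,102],[363,229],[457,212]])*.7
for s in(None,g):
    p,e=fit(c,M,px,[520,312,.13],s); print("R",p[:2].round(1),np.degrees(p[2]).round(2),e.round(1).tolist())
M2=[[-35,31,116],[35,31,116],[-35,-39,116],[35,-39,116]]
px=np.array([[340,320],[423,349],[313,400],[392,423]])*.7
for s in(None,g):
    p,e=fit(c,M2,px,[500,130,-.3],s); print("S",p[:2].round(1),np.degrees(p[2]).round(2),e.round(1).tolist())
# plates: dark regions
for nm,(x0,y0,x1,y1) in{"R":(435,118,495,182),"S":(395,312,462,378)}.items():
    b=[int(v*.7) for v in(x0,y0,x1,y1)]; G=g[b[1]:b[3],b[0]:b[2]]
    n,l,stt,ce=cv2.connectedComponentsWithStats((G<95).astype(np.uint8)); 
    for i in range(1,n):
        if stt[i,4]>100:
            C=ce[i]+b[:2]; pts=np.argwhere(l==i)[:,::-1].astype(np.float32)+np.array(b[:2],np.float32); print(nm,stt[i],C.round(1),"plate",ray(c,*C,7).round(1),cv2.boxPoints(cv2.minAreaRect(pts)).round(1).tolist())
E
```

```text
R [520.5 303.4] 10.65 [[-1.0, -0.4], [0.8, -0.4], [0.4, 0.8], [-0.3, 0.2]]
R [520.2 303.4] 10.71 [[-1.1, -0.6], [0.4, -0.7], [-0.4, 0.8], [1.1, 0.8]]
S [495.  145.6] -20.26 [[-0.4, 0.8], [-0.1, 0.5], [-0.1, -2.3], [0.7, -0.2]]
S [495.  145.6] -20.26 [[-0.4, 0.8], [-0.1, 0.5], [-0.1, -2.3], [0.7, -0.2]]
S [  0   0  21  23 367] [285.6 227.8] plate [528.9 143.1   7. ] [[276.0, 218.0], [296.0, 218.0], [296.0, 240.0], [276.0, 240.0]]
```

Emit:
{"op": "servo_tool", "data": {
  "increments": [0,0,0,-0.89,-0.11,0,-1,0,0,0,-0.89,-0.11,0,-1,0,0,0,-0.89,-0.11,0,-1,0,0,0,-0.89,-0.11,0,-1,0,0,0,-0.89,-0.11,0,-1,0,0,0,-0.89,-0.11,0,-1,0,0,0,0,0,0,-1,0,0,0,0,0,0,-1,0,0,0,0,0,0,-1]
}}

```text
time: 3.5
tool_pos: [498.3, 89.6, 351.8]
orientation: [-2.222, -2.221, -0.002]
force: [0.2, -0.2, 0.4]
finger_gap: 85.5
gripper_force: 0.0
```

```bash
python3 - <<'E'
from h import *
st(); f,c=snap("w2")
q=proj(c,[[495,145.6,60],[556,-131,114]]);print(q)
a=cv2.resize(f[40:300,150:410],(540,540),interpolation=cv2.INTER_CUBIC)   # x2.077
cv2.imwrite("pics/w2b.png",cv2.resize(f,(800,600),interpolation=cv2.INTER_CUBIC))
E
```

```text
t 3.5 pos [498.3  89.6 351.8] yang -0.04 tilt [0.04 0.04] F [ 0.2 -0.2  0.4] gap 85.5 g 0.0 j [-0.04  0.12  1.41  0.    1.6  -0.04]
[[274.78272676 114.21771544]
 [324.02035092 343.42760739]]
```

View pics/w2b.png

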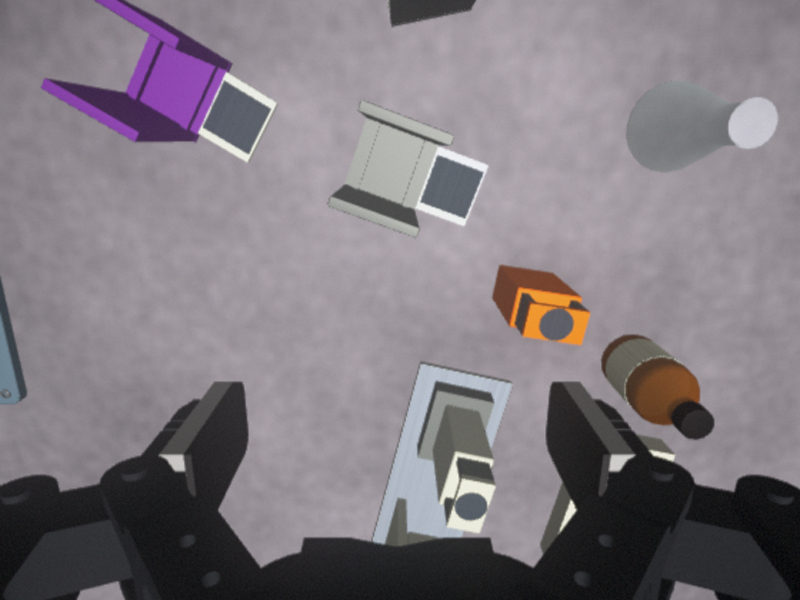

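```bash
python3 - <<'E'
from h import *
f,c=load("w2"); g=cv2.cvtColor(f,6)
M=[[-35,39,116],[35,39,116],[-35,-39,116],[35,-39,116]]
px=np.array([[361,100],[454,137],[329,204],[417,237]])*.7
for s in(None,g):
    p,e=fit(c,M,px,[495,145,-.35],s); print("S",p[:2].round(1),np.degrees(p[2]).round(2),e.round(1).tolist())
def blob(b,t):
    G=g[b[1]:b[3],b[0]:b[2]]
    n,l,stt,ce=cv2.connectedComponentsWithStats((G<t).astype(np.uint8))
    i=1+np.argmax(stt[1:,4]); pts=np.argwhere(l==i)[:,::-1].astype(np.float32)+np.array(b[:2],np.float32)
    return ce[i]+b[:2],stt[i],pts
b=[int(v*.7) for v in(414,148,484,222)]; print(g[b[1]:b[3]:6,b[0]:b[2]:6])
C,s_,pts=blob(b,110); print(C,s_); B=cv2.minAreaRect(pts);print(B, ray(c,*C,7).round(1))
b=[int(v*.7) for v in(452,488,490,526)]
C,s_,pts=blob(b,110); print("tag",C,s_,ray(c,*C,144.).round(1))
q=np.float32([[421,362],[511,380]])*.7; q=q.reshape(-1,1,2); cv2.cornerSubPix(g,q,(3,3),(-1,-1),(3,30,.01)); q=q.reshape(-1,2)
A,B=ray(c,*q[0],8),ray(c,*q[1],8); d=(B-A)[:2]; print("stand",A.round(1),B.round(1),np.linalg.norm(d),np.degrees(np.arctan2(d[1],d[0])))
th=np.arctan2(d[1],d[0]); x=np.array([np.cos(th),np.sin(th)]); y=np.array([-x[1],x[0]]); m=(A+B)[:2]/2
for k in(55,135,215): print(k,(m-k*y).round(1))
E
```

```text
S [493.6 142.2] -19.88 [[0.3, -0.4], [0.8, -1.3], [-1.1, 1.4], [-0.2, 0.6]]
S [492.8 142.4] -20.71 [[-0.4, -0.8], [1.3, -0.4], [-0.4, 0.4], [0.0, 1.4]]
[[186 148 188 230 168 161 163 167 161]
 [184 185 185 140 236 238 217 172 163]
 [185 184 195  99 103 102 173 239 237]
 [155 184 170 101 102  98 100 102 120]
 [183 185 103 100  99 103 102  99 204]
 [181 221  99 102 101  98  97 100 168]
 [181 124  99 102  99 100 101 195 167]
 [174 238 234 115 101  98 100 168 162]
 [ 77 162 167 226 238 226 119 169 163]]
[315.68097015 130.39179104] [   7    7   41   42 1072]
((315.73974609375, 130.52740478515625), (32.65447998046875, 33.23968505859375), 20.556045532226562) [549.3 122.4   7. ]
tag [329.19016393 354.23278689] [  3   5  22  18 305] [ 558.  -122.7  144. ]
stand [522.7 -57.5   8. ] [617.8 -79.4   8. ] 97.53086688738206 -12.989795000212174
55 [ 557.9 -122. ]
135 [ 539.9 -200. ]
215 [ 521.9 -277.9]
```

Emit:
{"op": "servo_tool", "data": {
  "increments": [0,0,0.945,0,0,0,-1,0,0,0.945,0,0,0,-1,0,0,0.945,0,0,0,-1,0,0,0,-0.805,0.441,0.417,-1,0,0,0,-0.805,0.441,0.417,-1,0,0,0,-0.805,0.441,0.417,-1,0,0,0,-0.805,0.441,0.417,-1,0,0,0,-0.805,0.441,0.417,-1,0,0,0,-0.805,0.441,0.417,-1,0,0,0,-0.805,0.441,0.417,-1,0,0,0,-0.805,0.441,0.417,-1,0,0,0,0,0,0,-1,0,0,0,0,0,0,-1,0,0,0,0,0,0,-1]
}}

```text
time: 4.72
tool_pos: [558.2, -122.3, 251.3]
orientation: [-2.458, -1.955, -0.0]
force: [0.4, -0.1, -0.6]
finger_gap: 85.4
gripper_force: 0.0
```

```bash
python3 - <<'E'
from h import *
st(); f,c=snap("w3")
print(proj(c,[[558,-122.5,144],[520,-280,144]]))
cv2.imwrite("pics/w3b.png",cv2.resize(f,(800,600),interpolation=cv2.INTER_CUBIC))
E
```

```text
t 4.72 pos [ 558.2 -122.3  251.3] yang -13.02 tilt [-0.02  0.05] F [ 0.4 -0.1 -0.6] gap 85.4 g 0.0 j [-0.41  0.29  1.45  0.    1.41 -0.18]
[[277.96316739 204.20575765]
 [276.31704384 385.33758728]]
```

View pics/w3b.png

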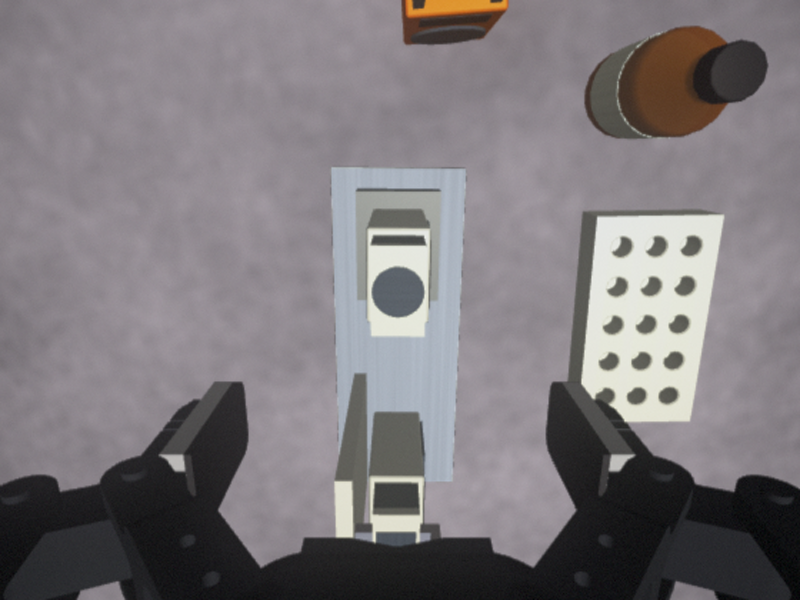

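Emit:
{"op": "servo_tool", "data": {
  "increments": [0,0,0,0,0,0.9,-1,0,0,0,0,0,0.9,-1,0,0,0,0,0,0.9,-1,0,0,0,0,0,0.9,-1,0,0,0,0,0,0.8,-1,0,0,0,0,0,0.6,-1,0,0,0,0,0,0.4,-1,0,0,0,0,0,0.23,-1,0,0,0,0,0,0,-1,0,0,0,0,0,0,-1,0,0,0,0,0,0,1,0,0,0,0,0,0,1,0,0,0,0,0,0,1,0,0,0,0,0,0,1,0,0,0,0,0,0,1,0,0,0,0,0,0,1,0,0,0,0,0,0,1,0,0,0,0,0,0,1]
}}

```text
time: 6.27
tool_pos: [558.6, -124.1, 83.4]
orientation: [2.459, 1.953, 0.001]
force: [1.1, -0.1, 5.0]
finger_gap: 35.3
gripper_force: 61.7
```

```bash
python3 -c "
from h import *
st()"
```

```text
t 6.27 pos [ 558.6 -124.1   83.4] yang -13.1 tilt [ 0.1  -0.04] F [ 1.1 -0.1  5. ] gap 35.3 g 61.7 j [-0.41  0.43  1.67  0.    1.03 -0.18]
```

Emit:
{"op": "servo_tool", "data": {
  "increments": [0,0,0,0,0,-0.3,1,0,0,0,0,0,-0.8,1,0,0,0,0,0,-0.8,1,0,0,0,0,0,-0.8,1,0,0,0,0,0,-0.8,1,0,0,0,0,0,-0.8,1,0,0,-0.865,0,0,0,1,0,0,-0.865,0,0,0,1,0,0,-0.865,0,0,0,1,0,0,-0.865,0,0,0,1,0,0,-0.865,0,0,0,1,0,0,-0.865,0,0,0,1,0,0,0,0,0,0,1,0,0,0,0,0,0,1]
}}

```text
time: 7.43
tool_pos: [557.4, -123.5, 211.1]
orientation: [-2.006, -2.416, 0.001]
force: [0.1, -0.3, -3.6]
finger_gap: 35.3
gripper_force: 60.8
```

```bash
python3 - <<'E'
from h import *
st(); f,c=snap("w4"); s=readout.sense()
zt=s["tool_pos"][2]-53.4+114
g=cv2.cvtColor(f,6); q=proj(c,[[*s["tool_pos"][:2],zt]])[0]; print("expect",q)
x,y=q.astype(int); b=g[y-40:y+40,x-30:x+30]
m=(b<115).astype(np.uint8); n,l,t,ce=cv2.connectedComponentsWithStats(m)
for i in range(1,n):
    if t[i,4]>80: C=ce[i]+[x-30,y-40]; print(t[i],C,"off",(ray(c,*C,zt)-[*s["tool_pos"][:2],zt]).round(1))
E
```

```text
t 7.43 pos [ 557.4 -123.5  211.1] yang 10.59 tilt [-0.08  0.03] F [ 0.1 -0.3 -3.6] gap 35.3 g 60.8 j [-0.41  0.31  1.51 -0.    1.32 -0.6 ]
expect [278.31120105 373.7957985 ]
[   0    0   60   80 4745] [277.49610116 372.94373024] off [-0.3  0.2  0. ]
```

Emit:
{"op": "servo_tool", "data": {
  "increments": [0,0,0,0.886,0.09,0,1,0,0,0,0.886,0.09,0,1,0,0,0,0.886,0.09,0,1,0,0,0,0.886,0.09,0,1,0,0,0,0.886,0.09,0,1,0,0,0,0.886,0.09,0,1,0,0,0,0.886,0.09,0,1,0,0,0,0.886,0.09,0,1,0,0,0,0.886,0.09,0,1,0,0,0,0.886,0.09,0,1,0,0,0,0.886,0.09,0,1,0,0,0,0.886,0.09,0,1,0,0,0,0.886,0.09,0,1,0,0,0,0.886,0.09,0,1,0,0,0,0.886,0.09,0,1,0,0,0,0.886,0.09,0,1,0,0,0,0,0,0,1,0,0,0,0,0,0,1,0,0,0,0,0,0,1]
}}

```text
time: 9.07
tool_pos: [521.2, 301.9, 211.2]
orientation: [2.005, 2.419, -0.002]
force: [-0.4, -0.2, -2.6]
finger_gap: 35.3
gripper_force: 60.8
```

```bash
python3 - <<'E'
from h import *
st(); f,c=snap("w5"); s=readout.sense()
print(proj(c,[[520,303,116]]))
cv2.imwrite("pics/w5b.png",cv2.resize(f[60:420,100:460],(600,600),interpolation=cv2.INTER_CUBIC))
E
```

```text
t 9.07 pos [521.2 301.9 211.2] yang 10.68 tilt [-0.04 -0.05] F [-0.4 -0.2 -2.6] gap 35.3 g 60.8 j [ 0.34  0.37  1.43 -0.    1.34  0.15]
[[276.55388593 206.92341438]]
```

View pics/w5b.png

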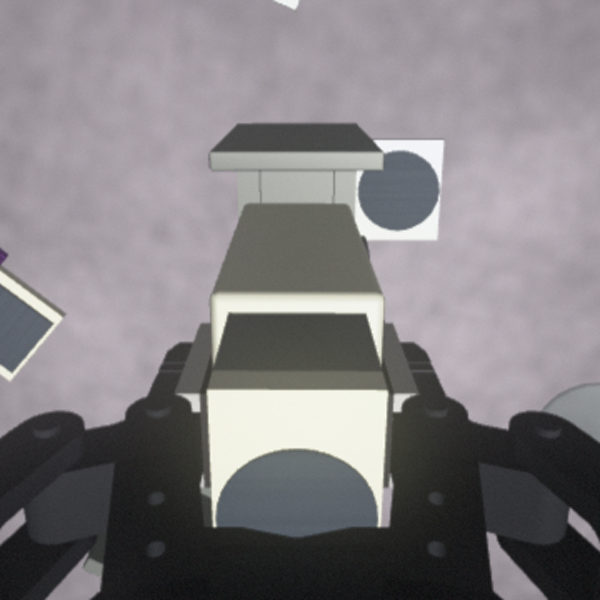

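```bash
python3 - <<'E'
from h import *
f,c=load("w5"); g=cv2.cvtColor(f,6)
P=np.array([521.2,301.9]); th=np.radians(10.68); ty=np.array([np.cos(th),np.sin(th)]); tx=np.array([-ty[1],ty[0]])
def T(u,v,z): d=ray(c,u*.6+100,v*.6+60,z)[:2]-P; return np.array([d@tx,d@ty]).round(1)
zb=211.2-53.4
print("cheek outer",T(209,152,116),T(383,152,116)," expect 39, -35/35");print("cheek inner",T(209,170,116),T(383,170,116)," 31")
print("block bottom",T(243,205,zb),T(352,205,zb),"28 -18/18"); print("block top",T(212,293,zb+84),T(384,293,zb+84)); print("loop",T(207,389,zb+114),T(388,389,zb+114),"24 -14/14")
print("plate",T(399,190.5,7)," 0 60"); print("bottom scale check")
E
```

```text
cheek outer [ 40.  -34.9] [39.9 34.4]  expect 39, -35/35
cheek inner [ 32.8 -35.2] [32.7 34.7]  31
block bottom [ 28.1 -18.1] [28.  18.7] 28 -18/18
block top [ 29.4 -17.1] [29.4 17.6]
loop [ 25.3 -14. ] [25.2 14.2] 24 -14/14
plate [ 1.7 60.6]  0 60
bottom scale check
```

Emit:
{"op": "servo_tool", "data": {
  "increments": [0,0,0,0.023,0,0.5,1,0,0,0,0,0,0.5,1,0,0,0,0,0,0.5,1,0,0,0,0,0,0.3,1,0,0,0,0,0,0.3,1,0,0,0,0,0,0.3,1,0,0,0,0,0,0,1,0,0,0,0,0,0,1]
}}

```text
time: 9.78
tool_pos: [521.3, 302.6, 139.3]
orientation: [-2.005, -2.418, 0.001]
force: [-0.5, 1.0, -2.6]
finger_gap: 35.1
gripper_force: 60.8
```

Emit:
{"op": "servo_tool", "data": {
  "increments": [0,0,0,0,0,0.5,1,0,0,0,0,0,0.5,1,0,0,0,0,0,0.5,1,0,0,0,0,0,0.5,1,0,0,0,0,0,0.35,1,0,0,0,0,0,0.2,1,0,0,0,0,0,0,1,0,0,0,0,0,0,1]
}}

```text
time: 10.45
tool_pos: [521.7, 303.0, 63.4]
orientation: [2.004, 2.419, 0.001]
force: [0.0, 0.5, -3.0]
finger_gap: 35.5
gripper_force: 60.8
```

Emit:
{"op": "servo_tool", "data": {
  "increments": [0,0,0,0,0,0.05,1,0,0,0,0,0,0.05,1,0,0,0,0,0,0.04,1,0,0,0,0,0,0,1,0,0,0,0,0,0,1]
}}

```text
time: 10.87
tool_pos: [521.8, 303.1, 59.4]
orientation: [2.004, 2.418, 0.002]
force: [0.7, 0.2, -0.5]
finger_gap: 35.3
gripper_force: 60.9
```

Emit:
{"op": "servo_tool", "data": {
  "increments": [0,0,0,0,0,0.04,1,0,0,0,0,0,0,1,0,0,0,0,0,0,1]
}}

```text
time: 11.12
tool_pos: [521.8, 303.2, 59.4]
orientation: [2.004, 2.418, 0.003]
force: [-1.4, -0.6, 8.0]
finger_gap: 35.1
gripper_force: 62.0
```

Emit:
{"op": "servo_tool", "data": {
  "increments": [0,0,0,0,0,-0.02,0,0,0,0,0,0,0,-0.2,0,0,0,0,0,0,-0.6,0,0,0,0,0,0,-1,0,0,0,0,0,0,-1,0,0,0,0,0,0,-1,0,0,0,0,0,0,-1,0,0,0,0,0,0,-1,0,0,0,0,0,-0.4,-1,0,0,0,0,0,-0.8,-1,0,0,0,0,0,-0.8,-1,0,0,0,0,0,-0.9,-1,0,0,0,0,0,-0.9,-1,0,0,0,0,0,-0.9,-1,0,0,0,0,0,-0.9,-1,0,0,0,0,0,-0.9,-1,0,0,0,0,0,0,-1,0,0,0,0,0,0,-1]
}}

```text
time: 12.62
tool_pos: [522.2, 303.3, 256.3]
orientation: [2.003, 2.417, 0.007]
force: [0.2, -0.1, -0.4]
finger_gap: 85.6
gripper_force: 0.0
```

```bash
python3 - <<'E'
from h import *
st(); f,c=snap("w6"); g=cv2.cvtColor(f,6)
s=readout.sense()
q=proj(c,[[520.3,303.4,120],[579,314.5,7]]); print(q)
x,y=q[0].astype(int); b=g[y-22:y+22,x-22:x+22]
n,l,t,ce=cv2.connectedComponentsWithStats((b<115).astype(np.uint8))
for i in range(1,n):
    if t[i,4]>60: C=ce[i]+[x-22,y-22]; print(t[i],C,ray(c,*C,120).round(1))
E
```

```text
t 12.62 pos [522.2 303.3 256.3] yang 10.71 tilt [0.29 0.1 ] F [ 0.2 -0.1 -0.4] gap 85.6 g 0.0 j [0.34 0.34 1.36 0.   1.43 0.15]
[[274.58454902 193.31362888]
 [328.73239235 167.39221053]]
[  9   6  31  31 751] [276.00665779 192.04394141] [521.2 304.6 120. ]
[ 0 26  7 18 79] [253.7721519  206.16455696] [505.6 289.7 120. ]
```

Emit:
{"op": "servo_tool", "data": {
  "increments": [0,0,0.993,0,0,0,-1,0,0,0.993,0,0,0,-1,0,0,0.993,0,0,0,-1,0,0,0.993,0,0,0,-1,0,0,0.993,0,0,0,-1,0,0,0.993,0,0,0,-1,0,0,0.993,0,0,0,-1,0,0,0.993,0,0,0,-1,0,0,0.993,0,0,0,-1,0,0,0.993,0,0,0,-1,0,0,0.993,0,0,0,-1,0,0,0.993,0,0,0,-1,0,0,0.993,0,0,0,-1,0,0,0.993,0,0,0,-1,0,0,0.993,0,0,0,-1]
}}

```text
time: 13.92
tool_pos: [520.3, 302.5, 251.4]
orientation: [3.018, 0.871, -0.006]
force: [0.3, -0.0, -0.4]
finger_gap: 85.6
gripper_force: 0.0
```

Emit:
{"op": "servo_tool", "data": {
  "increments": [0,0,0.993,0,0,0,-1,0,0,0.993,0,0,0,-1,0,0,0.993,0,0,0,-1,0,0,0.993,0,0,0,-1,0,0,0.993,0,0,0,-1,0,0,0.993,0,0,0,-1,0,0,0.993,0,0,0,-1,0,0,0.993,0,0,0,-1,0,0,0.993,0,0,0,-1,0,0,0.993,0,0,0,-1,0,0,0,0.218,0.943,0,-1,0,0,0,0.218,0.943,0,-1,0,0,0,0.218,0.943,0,-1,0,0,0,0.218,0.943,0,-1,0,0,0,0.218,0.943,0,-1]
}}

```text
time: 15.17
tool_pos: [519.9, 156.4, 251.6]
orientation: [3.12, -0.357, -0.005]
force: [0.1, 0.1, -0.5]
finger_gap: 85.6
gripper_force: 0.0
```

Emit:
{"op": "servo_tool", "data": {
  "increments": [0,0,0,0.218,0.943,0,-1,0,0,0,0.218,0.943,0,-1,0,0,0,0.218,0.943,0,-1,0,0,0,0.218,0.943,0,-1,0,0,0,0.218,0.943,0,-1,0,0,0,0.218,0.943,0,-1,0,0,0,0.218,0.943,0,-1,0,0,0,0.218,0.943,0,-1,0,0,0,0.218,0.943,0,-1,0,0,0,0.218,0.943,0,-1,0,0,0,0.218,0.943,0,-1,0,0,0,0.218,0.943,0,-1,0,0,0,0.218,0.943,0,-1,0,0,0,0.218,0.943,0,-1,0,0,0,0.218,0.943,0,-1,0,0,0,0,0,0,-1,0,0,0,0,0,0,-1,0,0,0,0,0,0,-1]
}}

```text
time: 16.67
tool_pos: [519.9, -277.1, 251.9]
orientation: [-3.119, 0.359, 0.004]
force: [0.4, 0.5, 0.1]
finger_gap: 85.3
gripper_force: 0.0
```

```bash
python3 - <<'E'
from h import *
st(); f,c=snap("w7")
print(proj(c,[[522,-278,144]]))
cv2.imwrite("pics/w7b.png",cv2.resize(f,(800,600),interpolation=cv2.INTER_CUBIC))
E
```

```text
t 16.67 pos [ 519.9 -277.1  251.9] yang -103.12 tilt [-0.12  0.13] F [0.4 0.5 0.1] gap 85.3 g 0.0 j [-0.68  0.32  1.4   0.    1.42  1.12]
[[279.24591117 199.1228445 ]]
```

View pics/w7b.png

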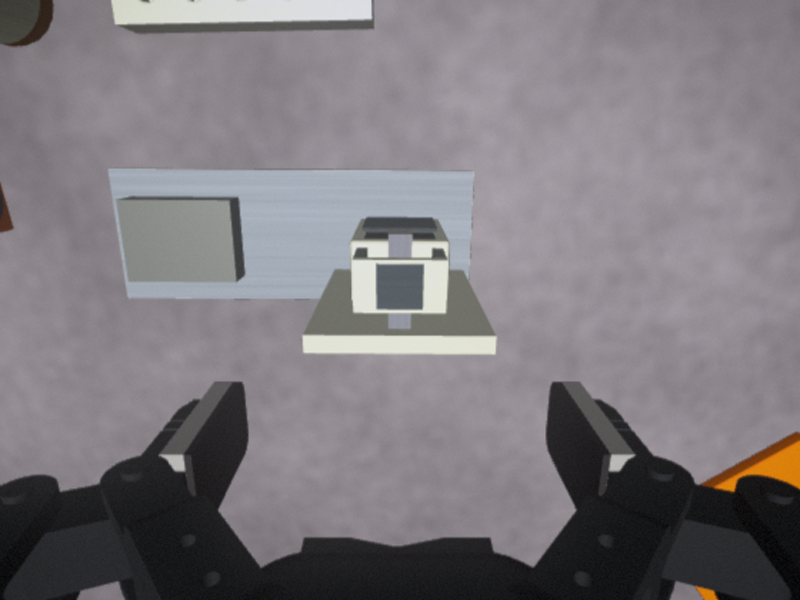

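Emit:
{"op": "servo_tool", "data": {
  "increments": [0,0,0,0.13,0.01,0.8,-1,0,0,0,0,0,0.8,-1,0,0,0,0,0,0.8,-1,0,0,0,0,0,0.8,-1,0,0,0,0,0,0.8,-1,0,0,0,0,0,0.6,-1,0,0,0,0,0,0.4,-1,0,0,0,0,0,0.3,-1,0,0,0,0,0,0.3,-1,0,0,0,0,0,0,-1,0,0,0,0,0,0,-1]
}}

```text
time: 17.63
tool_pos: [524.4, -278.6, 85.3]
orientation: [-3.121, 0.357, 0.0]
force: [0.5, 0.1, -0.9]
finger_gap: 85.6
gripper_force: 0.0
```

Emit:
{"op": "servo_tool", "data": {
  "increments": [0,0,0,0,0,0,0.2,0,0,0,0,0,0,0.6,0,0,0,0,0,0,1,0,0,0,0,0,0,1,0,0,0,0,0,0,1,0,0,0,0,0,0,1,0,0,0,0,0,0,1]
}}

```text
time: 18.22
tool_pos: [525.0, -279.6, 86.5]
orientation: [3.12, -0.358, 0.003]
force: [-1.0, 0.3, 5.4]
finger_gap: 55.3
gripper_force: 64.7
```

Emit:
{"op": "servo_tool", "data": {
  "increments": [0,0,0,0,0,-0.12,1,0,0,0,0,0,-0.12,1,0,0,0,0,0,-0.12,1,0,0,0,0,0,0,1,0,0,0,0,0,0,1]
}}

```text
time: 18.63
tool_pos: [524.3, -279.1, 96.1]
orientation: [3.121, -0.358, 0.0]
force: [0.1, -0.2, -2.7]
finger_gap: 55.2
gripper_force: 64.1
```

Emit:
{"op": "servo_tool", "data": {
  "increments": [0,0,0,0.2,0,0,1,0,0,0,0.4,0,0,1,0,0,0,0.5,0,0,1,0,0,0,0.5,0,0,1,0,0,0,0.5,0,0,1,0,0,0,0.4,0,0,1,0,0,0,0,0,0,1,0,0,0,0,0,0,1]
}}

```text
time: 19.3
tool_pos: [597.5, -295.8, 95.2]
orientation: [-3.121, 0.357, 0.002]
force: [-0.4, -0.1, -2.7]
finger_gap: 54.7
gripper_force: 64.0
```

Emit:
{"op": "servo_tool", "data": {
  "increments": [0,0,0,0,0,-0.5,1,0,0,0,0,0,-0.9,1,0,0,0,0,0,-0.9,1,0,0,0,0,0,-0.9,1,0,0,0,0,0,-0.9,1,0,0,0,-0.684,-0.7,0,1,0,0,0,-0.684,-0.7,0,1,0,0,0,-0.684,-0.7,0,1,0,0,0,-0.684,-0.7,0,1,0,0,0,-0.684,-0.7,0,1,0,0,0,-0.684,-0.7,0,1,0,0,0,-0.684,-0.7,0,1,0,0,0,-0.684,-0.7,0,1,0,0,0,-0.684,-0.7,0,1,0,0,0,-0.684,-0.7,0,1,0,0,0,-0.684,-0.7,0,1,0,0,0,0,0,0,1,0,0,0,0,0,0,1]
}}

```text
time: 20.8
tool_pos: [428.3, -18.8, 219.1]
orientation: [3.121, -0.355, 0.0]
force: [1.1, -0.7, -2.2]
finger_gap: 55.3
gripper_force: 64.3
```

Emit:
{"op": "servo_tool", "data": {
  "increments": [0,0,0,0,0,0.8,1,0,0,0,0,0,0.8,1,0,0,0,0,0,0.8,1,0,0,0,0,0,0.8,1,0,0,0,0,0,0.8,1,0,0,0,0,0,0.6,1,0,0,0,0,0,0.4,1,0,0,0,0,0,0.2,1,0,0,0,0,0,0.05,1,0,0,0,0,0,0.05,1,0,0,0,0,0,0,1,0,0,0,0,0,0,1]
}}

```text
time: 21.8
tool_pos: [430.6, -20.3, 60.8]
orientation: [3.121, -0.358, 0.003]
force: [0.2, 0.5, -2.2]
finger_gap: 54.9
gripper_force: 64.2
```

Emit:
{"op": "servo_tool", "data": {
  "increments": [0,0,0,0,0,0.05,1,0,0,0,0,0,0.05,1,0,0,0,0,0,0.05,1,0,0,0,0,0,0,1,0,0,0,0,0,0,1]
}}

```text
time: 22.22
tool_pos: [430.3, -20.0, 56.5]
orientation: [3.121, -0.357, 0.002]
force: [-2.2, 0.7, 8.3]
finger_gap: 54.7
gripper_force: 65.4
```

Emit:
{"op": "servo_tool", "data": {
  "increments": [0,0,0,0,0,-0.02,0.4,0,0,0,0,0,0,0,0,0,0,0,0,0,-0.4,0,0,0,0,0,0,-1,0,0,0,0,0,0,-1,0,0,0,0,0,0,-1,0,0,0,0,0,0,-1,0,0,0,0,0,-0.4,-1,0,0,0,0,0,-0.8,-1,0,0,0,0,0,-0.8,-1,0,0,0,0,0,-0.9,-1,0,0,0,0,0,-0.9,-1,0,0,0,0,0,-0.9,-1,0,0,0,0,0,-0.9,-1,0,0,0,0,0,-0.8,-1]
}}

```text
time: 23.47
tool_pos: [429.8, -19.9, 249.8]
orientation: [3.121, -0.358, 0.001]
force: [-0.1, -0.7, -0.1]
finger_gap: 85.5
gripper_force: 0.0
```

Emit:
{"op": "servo_tool", "data": {
  "increments": [0,0,-0.982,0,0,0,-1,0,0,-0.982,0,0,0,-1,0,0,-0.982,0,0,0,-1,0,0,-0.982,0,0,0,-1,0,0,-0.982,0,0,0,-1,0,0,-0.982,0,0,0,-1,0,0,-0.982,0,0,0,-1,0,0,-0.982,0,0,0,-1,0,0,-0.982,0,0,0,-1,0,0,-0.982,0,0,0,-1,0,0,-0.982,0,0,0,-1,0,0,-0.982,0,0,0,-1,0,0,-0.982,0,0,0,-1,0,0,-0.982,0,0,0,-1,0,0,-0.982,0,0,0,-1,0,0,-0.982,0,0,0,-1,0,0,-0.982,0,0,0,-1,0,0,-0.982,0,0,0,-1,0,0,-0.982,0,0,0,-1,0,0,-0.982,0,0,0,-1]
}}

```text
time: 25.13
tool_pos: [429.7, -19.9, 247.9]
orientation: [-2.456, -1.959, 0.0]
force: [0.8, 0.4, 0.3]
finger_gap: 85.3
gripper_force: 0.0
```

Emit:
{"op": "servo_tool", "data": {
  "increments": [0,0,0,0,0,0,-1,0,0,0,0,0,0,-1,0,0,0,0,0,0,-1]
}}

```text
time: 25.38
tool_pos: [429.7, -19.9, 248.0]
orientation: [-2.462, -1.951, 0.0]
force: [1.4, -0.3, -0.2]
finger_gap: 85.8
gripper_force: 0.0
```

```bash
python3 - <<'E'
from h import *
st(); f,c=snap("w8"); g=cv2.cvtColor(f,6); P=readout.sense()["tool_pos"][:2]
q=proj(c,[[426,-19,114]])[0]; print(q); x,y=q.astype(int)
b=g[y-26:y+26,x-26:x+26]; n,l,t,ce=cv2.connectedComponentsWithStats((b<115).astype(np.uint8))
M=R.from_rotvec(readout.sense()["orientation"]).as_matrix()
for i in range(1,n):
    if t[i,4]>60:
        C=ce[i]+[x-26,y-26]; w=ray(c,*C,114); pts=np.argwhere(l==i)[:,::-1].astype(np.float32)
        print(t[i],C.round(1),w.round(1),"tool off",((w[:2]-P)@M[:2,:2]).round(1),cv2.minAreaRect(pts))
E
```

```text
t 25.38 pos [429.7 -19.9 248. ] yang -13.19 tilt [-0.01  0.  ] F [ 1.4 -0.3 -0.2] gap 85.8 g 0.0 j [-0.31  0.03  1.77 -0.    1.35 -0.08]
[273.2999614  194.34304822]
[ 13  12  28  28 782] [273.5 193.5] [426.3 -18.4 114. ] tool off [ 0.7 -3.7] ((26.5, 25.5), (27.0, 27.0), 90.0)
```

Emit:
{"op": "servo_tool", "data": {
  "increments": [0,0,0,0.023,-0.123,0.9,-1,0,0,0,0,0,0.9,-1,0,0,0,0,0,0.9,-1,0,0,0,0,0,0.9,-1,0,0,0,0,0,0.9,-1,0,0,0,0,0,0.9,-1,0,0,0,0,0,0.6,-1,0,0,0,0,0,0.4,-1,0,0,0,0,0,0.1,-1,0,0,0,0,0,0,-1,0,0,0,0,0,0,0.2,0,0,0,0,0,0,0.6,0,0,0,0,0,0,1,0,0,0,0,0,0,1,0,0,0,0,0,0,1,0,0,0,0,0,0,1,0,0,0,0,0,0,1,0,0,0,0,0,0,1,0,0,0,0,0,0,1]
}}

```text
time: 27.02
tool_pos: [427.0, -18.6, 54.0]
orientation: [2.459, 1.953, 0.002]
force: [-1.1, -0.2, 5.2]
finger_gap: 35.2
gripper_force: 60.9
```

Emit:
{"op": "servo_tool", "data": {
  "increments": [0,0,0,0,0,-0.4,1,0,0,0,0,0,-0.9,1,0,0,0,0,0,-1,1,0,0,0,0,0,-1,1,0,0,0,0,0,-1,1,0,0,0,0,0,-1,1,0,0,0.8,0,0,0,1,0,0,0.8,0,0,0,1,0,0,0,0.83,0.027,0,1,0,0,0,0.83,0.027,0,1,0,0,0,0.83,0.027,0,1,0,0,0,0.83,0.027,0,1,0,0,0,0.83,0.027,0,1,0,0,0,0.83,0.027,0,1,0,0,0,0.83,0.027,0,1,0,0,0,0,0,0,1,0,0,0,0,0,0,1,0,0,0,0,0,0,1]
}}

```text
time: 28.52
tool_pos: [491.8, 142.7, 211.8]
orientation: [-2.579, -1.794, 0.002]
force: [0.3, 0.4, -2.7]
finger_gap: 35.1
gripper_force: 60.6
```

```bash
python3 - <<'E'
from h import *
st(); f,c=snap("w9")
cv2.imwrite("pics/w9b.png",cv2.resize(f[60:420,100:460],(600,600),interpolation=cv2.INTER_CUBIC))
E
```

```text
t 28.52 pos [491.8 142.7 211.8] yang -20.36 tilt [-0.07 -0.03] F [ 0.3  0.4 -2.7] gap 35.1 g 60.6 j [ 0.06  0.21  1.65 -0.    1.28  0.42]
```

View pics/w9b.png

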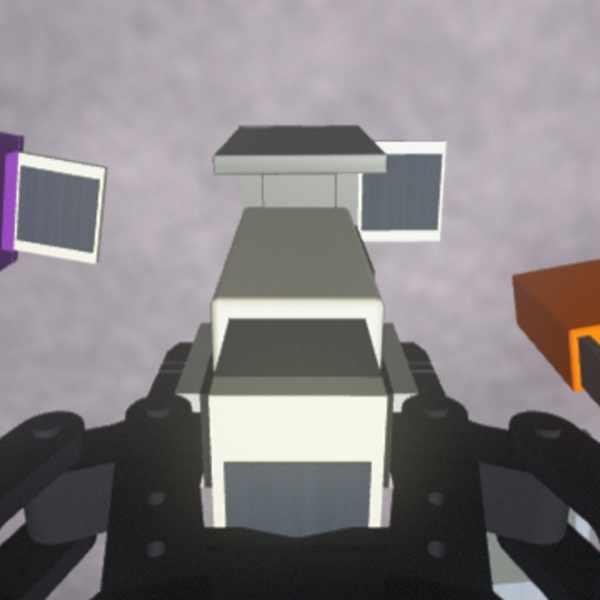

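Emit:
{"op": "servo_tool", "data": {
  "increments": [0,0,0,0.023,0.04,0.5,1,0,0,0,0,0,0.5,1,0,0,0,0,0,0.5,1,0,0,0,0,0,0.3,1,0,0,0,0,0,0.3,1,0,0,0,0,0,0.3,1,0,0,0,0,0,0,1,0,0,0,0,0,0,1]
}}

```text
time: 29.23
tool_pos: [493.7, 143.0, 139.9]
orientation: [-2.58, -1.792, 0.001]
force: [0.3, 0.4, -2.0]
finger_gap: 35.4
gripper_force: 60.6
```

Emit:
{"op": "servo_tool", "data": {
  "increments": [0,0,0,0,0,0.5,1,0,0,0,0,0,0.5,1,0,0,0,0,0,0.5,1,0,0,0,0,0,0.5,1,0,0,0,0,0,0.35,1,0,0,0,0,0,0.2,1,0,0,0,0,0,0.05,1,0,0,0,0,0,0,1,0,0,0,0,0,0,1]
}}

```text
time: 29.98
tool_pos: [494.5, 143.3, 62.8]
orientation: [2.579, 1.793, 0.002]
force: [0.5, -0.0, -2.1]
finger_gap: 35.2
gripper_force: 60.6
```

Emit:
{"op": "servo_tool", "data": {
  "increments": [0,0,0,0,0,0.05,1,0,0,0,0,0,0.05,1,0,0,0,0,0,0.04,1,0,0,0,0,0,0,1,0,0,0,0,0,0,1]
}}

```text
time: 30.4
tool_pos: [494.5, 143.3, 60.0]
orientation: [2.578, 1.793, 0.003]
force: [-4.3, 0.2, 12.8]
finger_gap: 35.6
gripper_force: 62.4
```

Emit:
{"op": "servo_tool", "data": {
  "increments": [0,0,0,0,0,-0.02,0,0,0,0,0,0,0,-0.2,0,0,0,0,0,0,-0.6,0,0,0,0,0,0,-1,0,0,0,0,0,0,-1,0,0,0,0,0,0,-1,0,0,0,0,0,0,-1,0,0,0,0,0,0,-1,0,0,0,0,0,-0.4,-1,0,0,0,0,0,-0.8,-1,0,0,0,0,0,-0.8,-1,0,0,0,0,0,-0.9,-1,0,0,0,0,0,-0.9,-1,0,0,0,0,0,-0.9,-1,0,0,0,0,0,-0.9,-1,0,0,0,0,0,-0.9,-1,0,0,0,0,0,0,-1,0,0,0,0,0,0,-1]
}}

```text
time: 31.9
tool_pos: [494.8, 143.3, 255.2]
orientation: [2.578, 1.792, 0.005]
force: [-0.0, -0.2, -0.5]
finger_gap: 85.1
gripper_force: 0.0
```

```bash
python3 - <<'E'
from h import *
st(); f,c=snap("w10"); 
cv2.imwrite("pics/w10b.png",cv2.resize(f,(800,600),interpolation=cv2.INTER_CUBIC))
g=cv2.cvtColor(f,6)
x,y=proj(c,[[493.1,142.8,120]])[0].astype(int); b=g[y-22:y+22,x-22:x+22]
n,l,t,ce=cv2.connectedComponentsWithStats((b<115).astype(np.uint8))
for i in range(1,n):
    if t[i,4]>60: print(t[i],ray(c,*(ce[i]+[x-22,y-22]),120).round(1))
E
```

```text
t 31.9 pos [494.8 143.3 255.2] yang -20.4 tilt [0.23 0.01] F [-0.  -0.2 -0.5] gap 85.1 g 0.0 j [ 0.07  0.18  1.58 -0.    1.38  0.42]
[ 10   8  28  28 759] [494.  143.7 120. ]
[ 0 26  6 18 75] [473.3 139.1 120. ]
```

View pics/w10b.png

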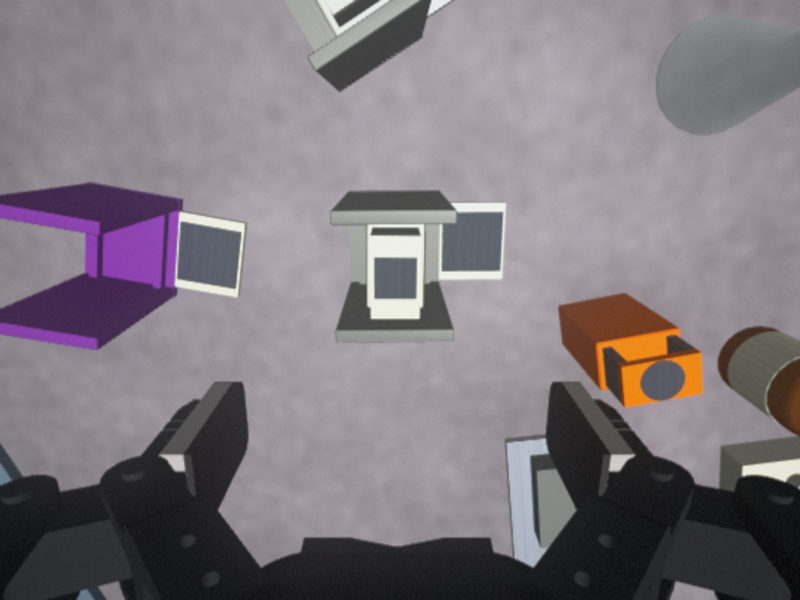

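The square-tag logger stands centred and upright in the grey square nest, with its tag at (396,278). The gripper is clear, so I'm handing in.

```bash
python3 -c "
from plant import r
print(r.job_done())"
```

```text
the job is handed in; nothing more can be done
None
```

I placed the round-tag logger in the round nest and the square-tag logger in the square nest, and handed the job in at about 32 s; the hand-in returned no verdict, but close-up wrist pictures after each release put both within about 2 mm of their nest centres.

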